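# Tip a probe upright in the cradle and hang it in the change rack

### The job

Pick the long probe off its rest and lay it in the tipping cradle with its foot to the heel plate; let go, then press the pedal down until the cradle stands upright with the probe in it. Take the probe again by its black head and hang it in the empty fork of the change rack: shaft in the slot, collar fully home flat on both tines behind the front lips, and let go. Leave the two other probes, the ring gauge and the screwdriver where they are, and do not drop the probe.

Things in the scene. Friction and masses are not known exactly. Their poses are not given: they have to be found in the camera images.
- probe: Long probe, a round body 180 mm long, 0.26 kg. Origin: centre of its flat foot; +x runs from foot to head. From the foot: aluminium shaft 24 mm dia. (0-125 mm), steel collar 46 mm dia. (125-133 mm), black head 30 mm dia. (133-180 mm). Centre of mass about 76 mm from the foot. It starts lying level on its rest.
- probe_mid (a point): Point on the probe's axis 70 mm from the foot, midway between the rest's two saddles and near the centre of mass: where to grasp it lying. 45 mm above the table at the start. Axes as probe.
- probe_head (a point): Centre of the black head, on the axis 157 mm from the foot (head 30 mm dia., 23 mm to either side along the axis; 32 mm from the collar's underside). Axes as probe.
- probe_collar (a point): Centre of the collar's underside (the face towards the foot), on the axis 125 mm from the foot. Axes as probe.
- rest: Fixed rest: dark plate 150 x 70 mm, 10 mm high, with two steel V-saddles 18 mm long, centred 18 and 106 mm from the probe's foot; 70 mm of shaft between them is free for fingers. Saddle tops are 48 mm above the table. Origin on the table under the probe's foot, x along the probe.
- cradle_base: Fixed grey base of the tipping cradle, 12 mm high. Origin on the table under the pivot, a level axis along this y, 85 mm above the table. The bed runs from the pivot along +x (roughly away from the robot); the pedal is on the +y side, leaning to -x. Two pillars (at y +-36 mm, x within 15 mm) reach 100 mm up.
- cradle (a joint): Cradle angle, rad. 0: bed level, saddles open upward (start). Pressing the pedal makes it grow: the bed's far end swings up, its open side turns to -x of cradle_base; stop at 1.55 = upright, the probe standing on the heel plate 85 mm above the table, 34 mm to -x of the pivot. Damped; needs about 1 to 6 N on the pedal, passes its balance near 0.9 and then swings on to its stop and stays.
- cradle_bed (a point): Point of the cradle (moves with it) on the axis of a probe lying in its V-saddles, 76 mm from the heel plate at the pivot end; 119 mm above the table when level. +x points from heel to far end, as foot to head of the laid probe; z out of the open side. Lay the probe so that probe_mid is within 10 mm of it along the bed and the foot clear of the heel; it slides to the heel in tipping.
- pedal_press (a point): Fixed point (does not move with the pedal) about level with the raised pedal's face, 163 mm above the table, 60 mm to -x and 100 mm to +y of the pivot. Pedal: black plate 50 mm wide (y), 62 to 122 mm from the pivot, raised 50 deg. from level at the start, top edge 180 mm up. Pressed straight down below this point it swings fully; at its stop the fingertip is about 50 mm above the table.
- fork: The empty fork of the rack, one of three alike, 88 mm apart on a grey plinth; which is empty varies. Fixed; open front faces -x (roughly to the robot). Two tines 14 mm wide, 12 thick, slot 30 mm wide between them, ending 14 mm behind the seat. Each tine has at its front a lip 4 mm high, 30 to 42 mm before the seat; nothing of the fork is higher.
- fork_seat (a point): Seat of the empty fork, between the tines at their upper face, 155 mm above the table: here the centre of the collar's underside rests when home. +x points into the slot, z up. Bring the collar in from the front about 10 mm above the tines, over the lips, then down behind them.
- stub_b_collar (a point): Centre of the collar's underside of another, shorter probe hanging in a fork; its head ends 42 mm above this point. Leave it.
- stub_c_collar (a point): The same for the second hanging short probe. Leave it.
- ring_gauge: Loose steel ring, 76 mm dia., 22 mm high, between cradle and robot; origin under its centre. Leave it.
- driver: Loose screwdriver, under 35 mm high, near the robot between rest and cradle. Leave it.
Things that resemble listed ones, but are neither listed nor needed, are in the scene too. What is shaped like the probe but yellow is not meant.

How it is judged (in metres and radians):
On the way, in this order (a step that is already met when the one before it is completed fails the run):
1. the probe lies let go in the level cradle, foot towards the heel plate (distance between probe_mid and cradle_bed below 0.014 m and value of joint cradle below 0.1 rad and angle between probe's own x axis and vertical between 1.45 and 1.69 rad and contact force between the fingers and probe below 0.1 N), for 0.2 s.
2. the cradle is upright with the probe standing in it, not held (value of joint cradle above 1.48 rad and distance between probe_mid and cradle_bed below 0.02 m and angle between probe's own x axis and vertical below 0.15 rad and contact force between the fingers and probe below 0.1 N), for 0.3 s.
At the end, for the whole second after the job is handed in: The probe hangs upright (within 0.06 rad), head up, at rest and let go in the empty fork, the centre of its collar's underside within 6 mm horizontally and 2.5 mm in height of the seat (horizontal distance between probe_collar and fork_seat below 0.006 m and z of probe_collar in the frame of fork_seat between -0.0025 and 0.0025 m and angle between probe's own x axis and vertical below 0.06 rad and linear speed of probe below 0.02 m/s and contact force between the fingers and probe below 0.1 N); the robot touches nothing.
It fails at once if the probe is dropped down to the table (height (world z) of probe_mid below 0.033 m).
It fails at once if another probe in the rack is displaced by more than 15 mm (distance of any of stub_b_collar, stub_c_collar from where it was at the start of the episode above 0.015 m).
It fails at once if the ring gauge or the screwdriver is displaced by more than 25 mm (distance of any of ring_gauge, driver from where it was at the start of the episode above 0.025 m).
It also fails if it takes over 66 s, if anything falls off the work surface, if the arm or the gripper's body presses on something with over 40 N, if the wrist force passes 120 N, or if a joint passes its speed limit or range.

### The arm

A 6-joint arm with a two-finger parallel gripper is mounted at the origin on the work surface. World frame = base frame: x ahead of the robot, y to its left, z up, the work surface at z = 0. Lengths are in mm, angles in rad, forces in N, time in s.
With the tool pointing down it reaches from about 300 to 950 mm from the base axis. Payload 3.1 kg.
Tool frame: the origin (TCP) lies between the finger pads; the fingertips stand 17 mm ahead of it and the grasp point (between the pads) lies 2 mm behind it; z points along the fingers, y is the line along which they close (so a half turn about z gives the same grasp; the last joint's range is limited). The gripper opens to 85 mm and grips with 20 to 120 N. Pads are 22 mm wide; open, the fingers measure 114 mm over their backs; the gripper's body (76 mm by 85 mm) begins 54 mm behind the grasp point. The pads swing forward as they close: fully open they stand 13 mm farther back than shut.
Start: joints at [-1.348, 0.308, 1.634, -0, 1.2, -0.07], TCP at [180.369, -598.414, 248.272] pointing down, gripper open.
Joint ranges: [-3.06, 3.06], [-0.79, 1.96], [0.05, 2.63], [-1.19, 4.34], [0.05, 2.64], [-2.94, 2.94]. Speed limits (rad/s): [2.79, 2.79, 3.14, 3.14, 3.14, 3.14].

### API

Orientations are given as a unit quaternion [x, y, z, w].
In Python, from plant import robot, optics, sign_off, spotter gives the robot as it stands.
- The arm moves only by the tool carry_out, never from a script. Its arguments are lists of equal length, an entry for each row: "translation": the shift along the tool's x, y, z as a fraction of full scale, a list of three; "rot": the turn, a rotation vector about the tool's x, y, z as a fraction of full scale, a list of three; "fingers": the closure, from -1 (fully open) to 1 (shut). In form: {"translation": [[x, y, z], ...], "rot": [[rx, ry, rz], ...], "fingers": [fingers, ...]}. A call has exactly 10 rows; each row is the pose to reach, as a shift and turn from the pose commanded when the call began, along the tool's axes at that moment, turning the shorter way round; what a row does not reach only later rows make up. Full scale, the value 1, is 20 cm for a shift and 360 degrees for a turn. A row lasts 1/10 s, in which the tool goes at most 50 mm and 8.59 degrees, less where a joint would pass 70% of its speed; a pose out of reach is approached as far as the arm can. A call with a number of a shift or a turn outside -1 to 1 is refused whole. A call with a gripper value outside its range is refused whole. The fingers move at their own pace and stop on an object; "force" is the grip in N (left out, the last holds). Time passes only in rows, so rows that repeat a pose let the fingers close, or fill a call up. It gives the time, the measured TCP pose, the force, the opening and the grip force at its end, in the units of the state.
- robot.observe(): the state, without advancing time (a new reading comes with each control period).
- optics.capture(name): name is "scene" or "top" or "wrist"; returns (picture, depth): 420x560x3 uint8, red, green, blue; 420x560 float32, mm along the optical axis (not along the pixel's ray), 0 where there is no reading.
- optics.camera_info(name): a dict with "K" (3x3 intrinsics, pixels), "extrinsics" (4x4, takes a point from camera to world coordinates); the wrist camera has in their place "tool_from_camera" (4x4, takes a point from camera to tool coordinates, whose origin is the TCP and whose axes are the flange's). Camera axes: x right, y up, looking along -z (the intrinsics and any distortion apply to the point x, -y, -z); pixel columns grow to the right and rows downward; lengths in mm; the calibration is good to about 2 mm. The wrist camera is an equidistant fisheye: a pixel r from the principal point sees the ray r / f radians off the axis. A picture is of the moment at which its call begins: read the wrist's pose just before it. camera_info takes no time and is no camera call.
- sign_off(): hands the job in; it is judged then, once.
Trained networks look in the newest picture that a camera, given by its name, has taken for a name from the list of things; names that differ only in an ending like _2 or _b are one class to them, and where a whole thing is asked for, a point or a joint stands for the part that bears it (a point fixed in the world has none). Each returns a list of dicts, best first, with "score" (0 to 1); they miss things now and then, are a little off and sometimes report something else, mostly with a low value. They report only what shows in the picture. A call takes as long as a camera call. They do not tell look-alikes from the thing itself.
- spotter.search_frame(camera, name): "rect" ([left, top, right, bottom] in pixels, round what is visible of it).
- spotter.trace(camera, name): "mask" (420x560 bool, what is visible of it) and "rect" ([left, top, right, bottom] in pixels, round what is visible of it).
- spotter.mark_of(camera, name): "centre" ([column, row] in pixels: a listed point, or the origin of a listed thing).
The state is a dict: "time_s": time; "q": joint angles; "joint_velocities": joint speeds; "tau": joint torques, N m; "position": TCP position; "tool_rot": TCP orientation; "wrist_force": force on the tool from outside, world axes, zero at the start; "moment": the same for the moment, N m; "opening": finger opening in mm; "grip_force": force on a finger pad.
Only numpy, scipy, OpenCV 4.12 (cv2) and the standard library are available. Lean on these libraries where they do the work, as an engineer would, in place of code of your own. Each camera call takes 0.05 s, during which the arm holds its last target. There are 200 camera calls.

## Working session

There is one attempt and no reset: what is moved stays moved. The work goes in short steps, Python scripts to look and compute and a tool call to move; the robot and the scene stay as the last step left them, time stands still between calls to the robot, and variables do not carry over. Pictures are saved under pics/ and viewed, at most 12 in all, crops included, and the job is handed in when it is done.

Besides the shell and the picture viewer there is one more tool, called after "Call:" by a JSON object that holds its "op" and its "data". carry_out: Moves the arm, as the interface text tells. Shift numbers are shares of 20 cm and turn numbers shares of 360 degrees, none past 1 either way. Its arguments: {"type":"object","properties":{"translation":{"type":"array","items":{"type":"array","items":{"type":"number","minimum":-1,"maximum":1}}},"rot":{"type":"array","items":{"type":"array","items":{"type":"number","minimum":-1,"maximum":1}}},"fingers":{"type":"array","items":{"type":"number"}},"force":{"type":"number"}},"required":["translation","rot","fingers"]}

```bash
mkdir -p pics; ls
cat > h.py <<'E'
import numpy as np, cv2
from scipy.spatial.transform import Rotation as R
from plant import robot, optics, sign_off, spotter
def cap(n):
    im,d=optics.capture(n); return im,d
def save(im,f): cv2.imwrite('pics/'+f,im[:,:,::-1])
def world(n,uv,depth):
    """pixels Nx2 + depth -> world (fixed cams)"""
    ci=optics.camera_info(n); K=np.array(ci['K']); E=np.array(ci['extrinsics'])
    uv=np.atleast_2d(uv).astype(float); d=np.atleast_1d(depth)
    x=(uv[:,0]-K[0,2])/K[0,0]*d; y=(uv[:,1]-K[1,2])/K[1,1]*d
    p=np.c_[x,-y,-d,np.ones(len(d))]
    return (E@p.T).T[:,:3]
def at_z(n,uv,z):
    a=world(n,uv,1.)[0]; c=np.array(optics.camera_info(n)['extrinsics'])[:3,3]
    return c+(a-c)*(z-c[2])/(a[2]-c[2])
E
python3 - <<'E'
from h import *
print(robot.observe())
for n in ['scene','top']:
    print(n,{k:np.round(np.array(v),3).tolist() if not isinstance(v,str) else v for k,v in optics.camera_info(n).items()})
    im,d=cap(n); save(im,n+'0.png'); np.save(n+'_d.npy',d)
    for t in ['probe_mid','probe_head','probe_collar','probe','rest','cradle_base','cradle_bed','pedal_press','fork_seat','stub_b_collar','ring_gauge','driver']:
        print(t,[(np.round(r['centre'],1).tolist(),round(r['score'],2)) for r in spotter.mark_of(n,t)][:5])
print({k:np.round(np.array(v),3).tolist() for k,v in optics.camera_info('wrist').items() if not isinstance(v,str)})
E
```

```text
pics
{'time_s': 0.0, 'q': array([-1.34767011e+00,  3.09035453e-01,  1.63521226e+00, -3.46007875e-05,
        1.19965072e+00, -6.96968690e-02]), 'joint_velocities': array([ 0.00043974,  0.00034822,  0.00016788,  0.00068423,  0.00056061,
       -0.00091354]), 'tau': array([-9.10999534e-04, -4.15254092e+01, -2.76664531e+01, -2.80756622e-04,
        1.02816816e-02,  2.76626082e-07]), 'position': array([ 180.20283501, -597.63972926,  247.01579698]), 'tool_rot': array([ 9.89299387e-01,  1.45895143e-01, -1.04424577e-04, -1.14826299e-03]), 'wrist_force': array([-0.25905031,  0.4704873 ,  0.89889082]), 'moment': array([ 0.00535967, -0.03039197,  0.01610069]), 'grip_force': 0.0, 'opening': 85.88982748241047}
scene {'K': [[394.924, 0.0, 283.372], [0.0, 394.924, 211.885], [0.0, 0.0, 1.0]], 'extrinsics': [[0.534, -0.535, 0.655, 1087.648], [0.846, 0.328, -0.421, -347.665], [0.01, 0.779, 0.627, 724.626], [0.0, 0.0, 0.0, 1.0]]}
probe_mid [([382.6, 221.7], 0.81), ([327.3, 175.0], 0.79), ([415.1, 234.4], 0.44)]
probe_head [([415.8, 233.3], 0.86), ([309.8, 184.5], 0.8)]
probe_collar [([315.9, 182.5], 0
[... 672 characters left out ...]
probe_mid [([167.0, 283.8], 0.56)]
probe_head [([167.1, 141.6], 0.77), ([198.5, 274.6], 0.73)]
probe_collar [([171.8, 149.4], 0.86), ([188.0, 278.7], 0.86), ([442.4, 178.5], 0.6)]
probe [([143.7, 282.7], 0.7), ([194.7, 191.1], 0.68)]
rest [([198.8, 192.6], 0.56)]
cradle_base [([294.9, 170.3], 0.6)]
cradle_bed [([294.2, 132.5], 0.75)]
pedal_press []
fork_seat [([472.9, 199.4], 0.92)]
stub_b_collar [([440.4, 174.7], 0.63)]
ring_gauge [([331.0, 227.6], 0.88)]
driver [([242.9, 238.3], 0.61)]
{'K': [[325.192, 0.0, 277.299], [0.0, 325.192, 208.19], [0.0, 0.0, 1.0]], 'tool_from_camera': [[0.0, 0.949, 0.316, 80.726], [1.0, -0.0, -0.001, -0.52], [-0.0, 0.316, -0.949, -126.779], [0.0, 0.0, 0.0, 1.0]]}
```

View pics/top0.png

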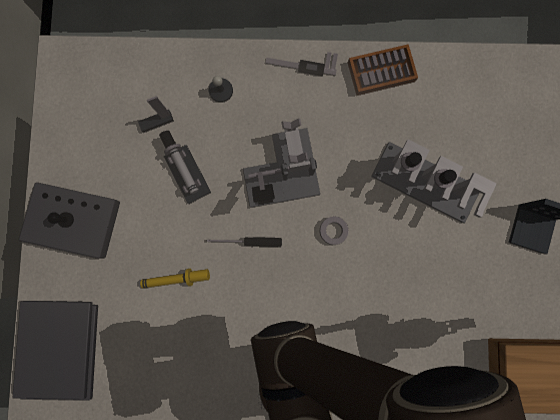

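View pics/scene0.png

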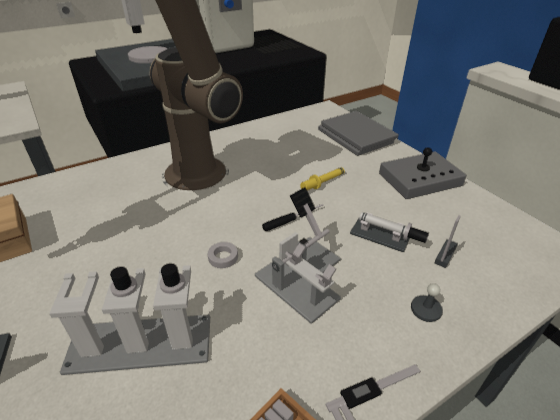

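The top view shows these candidates for the probe:
- **Probe on its rest:** black head at (167,140), aluminium shaft running to about (200,192). This matches the description, so I choose it.
- **Yellow look-alike:** at (175,279).
- **Short probes in the rack:** at (413,159) and (447,177).
- **Caliper:** at (310,66).

The cradle is at (290,150) with its pedal at (262,190). The empty fork is at (475,195).

Run:
```python
from h import *
im,d=cap('top')
A=im[120:215,130:270];B=im[115:215,235:335];C=im[135:225,370:500]
f=lambda a:cv2.resize(a,(390,290),interpolation=cv2.INTER_CUBIC)
D=np.clip((1150-d)*1.2,0,255).astype(np.uint8)
D=np.dstack([D]*3)
save(np.vstack([np.hstack([f(im[125:215,145:265]),f(im[115:205,245:365-0])]),np.hstack([f(im[130:220,380:500]),f(D[115:205,245:365])])]),'crops.png')
def pts(r,zlo,zhi):
    l,t,rr,b=r; v,u=np.mgrid[t:b,l:rr]; dd=d[t:b,l:rr]
    p=world('top',np.c_[u.ravel(),v.ravel()],dd.ravel()); ok=(dd.ravel()>0)&(p[:,2]>zlo)&(p[:,2]<zhi)
    return p[ok]
np.save('cradle.npy',pts((235,110,335,215),8,220));np.save('fork.npy',pts((370,135,510,225),8,220))
p=pts((150,125,215,205),-20,100); np.save('probe.npy',p)
print('z hist',np.histogram(p[:,2],bins=range(-20,101,10)))
q=p[p[:,2]>49]; c=q.mean(0); w,V=np.linalg.eigh(np.cov((q-c)[:,:2].T)); a=V[:,1]*np.sign(V[0,1]); s=(q-c)[:,:2]@a
print(c,a,np.degrees(np.arctan2(a[1],a[0])),s.min(),s.max())
for n,t in [('top','probe')]:
    for r in spotter.trace(n,t)[:3]: print(r['rect'],r['score'],r['mask'].sum())
for uv,z in [((171.8,149.4),45),((167,141),45),((294.2,132.5),119),((294.9,170.3),0),((472.9,199.4),155),((331,227.6),0),((242.9,238.3),10)]: print(uv,at_z('top',uv,z).round(0))
```

```text
z hist (array([   0, 2118, 1883,  327,    3,   25,  217,  540,   65,    2,    0,
          0]), array([-20, -10,   0,  10,  20,  30,  40,  50,  60,  70,  80,  90, 100]))
[580.85317236 322.36069199  55.69284851] [0.87539451 0.4834092 ] 28.908299827890946 -95.90055426068037 85.41419451253978
[157.6, 128.8, 196.5, 193.2] 0.65 798
[144.1, 270.1, 208.0, 288.5] 0.64 727
(171.8, 149.4) [610. 340.  45.]
(167, 141) [633. 354.  45.]
(294.2, 132.5) [640.  18. 119.]
(294.9, 170.3) [569.  12.   0.]
(472.9, 199.4) [ 475. -406.  155.]
(331, 227.6) [412. -88.   0.]
(242.9, 238.3) [379. 149.  10.]
```

View pics/crops.png

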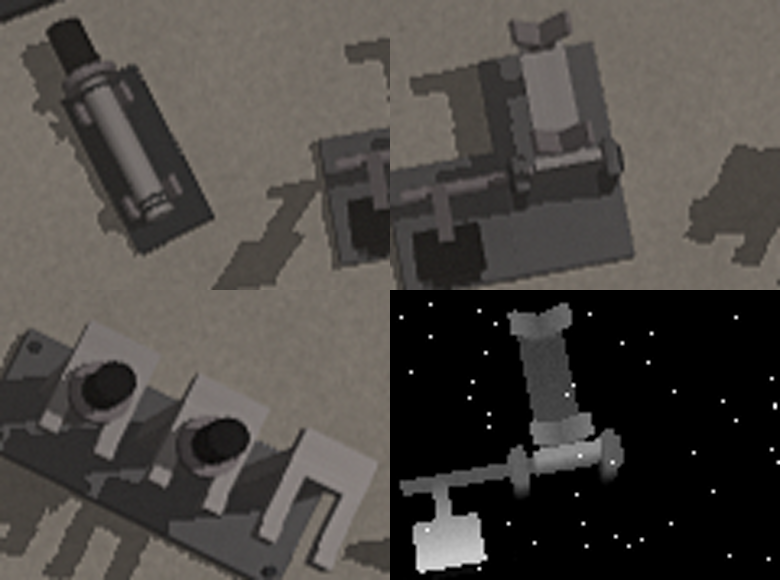

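The crop confirms it: a silver shaft with a collar and black head, on the dark rest. The empty fork is the right-most one. I'll move toward the probe and photograph the fork and cradle on the way.

Call:
{"op": "carry_out", "data": {"translation": [[0.25,-0.2,-0.1],[0.5,-0.4,-0.2],[0.75,-0.6,-0.3],[1,-0.8,-0.4],[1,-0.8,-0.4],[1,-0.8,-0.4],[1,-0.8,-0.4],[1,-0.8,-0.4],[1,-0.8,-0.4],[1,-0.8,-0.4]], "rot": [[0,0,0],[0,0,0],[0,0,0],[0,0,0],[0,0,0],[0,0,0],[0,0,0],[0,0,0],[0,0,0],[0,0,0]], "fingers": [-1,-1,-1,-1,-1,-1,-1,-1,-1,-1]}}

```text
time_s: 2.4
position: [324.8, -388.2, 327.5]
tool_rot: [0.989, 0.145, -0.0, -0.001]
wrist_force: [-0.2, -0.3, -0.6]
opening: 85.5
grip_force: 0.0
```

```bash
cat >> h.py <<'E'
def wcam():
    s=robot.observe(); T=np.eye(4); T[:3,:3]=R.from_quat(s['tool_rot']).as_matrix(); T[:3,3]=s['position']
    im,d=cap('wrist'); ci=optics.camera_info('wrist'); return im,d,T@np.array(ci['tool_from_camera'])
def wray(uv):
    K=np.array(optics.camera_info('wrist')['K']); uv=np.atleast_2d(uv).astype(float)
    x=(uv-K[:2,2])/K[0,0]; r=np.linalg.norm(x,axis=1)+1e-9
    return np.c_[x[:,0]*np.sin(r)/r,-x[:,1]*np.sin(r)/r,-np.cos(r)]
def wz(W,uv,z):
    a=wray(uv)@W[:3,:3].T; return W[:3,3]+a*((z-W[2,3])/a[:,2])[:,None]
def wcloud(W,d):
    v,u=np.mgrid[:420,:560]; a=wray(np.c_[u.ravel(),v.ravel()]); dd=d.ravel()
    p=(a*(dd/-a[:,2])[:,None])@W[:3,:3].T+W[:3,3]; p[dd<=0]=np.nan; return p.reshape(420,560,3)
def plan(pos,yaw=None,off=0):
    """shift/rot fractions from measured pose to TCP pos (tool down, tool x at yaw deg)"""
    s=robot.observe(); M=R.from_quat(s['tool_rot'])
    sh=M.inv().apply(np.array(pos)-s['position'])/200; r=np.zeros(3)
    if yaw is not None:
        y=np.radians(yaw); T=R.from_matrix(np.array([[np.cos(y),np.sin(y),0],[np.sin(y),-np.cos(y),0],[0,0,-1]]))
        r=(M.inv()*T).as_rotvec()/(2*np.pi)
    print('shift',sh.round(4),'rot',r.round(4),'now',s['position'].round(1),'t',round(s['time_s'],2))
E
python3 - <<'E'
from h import *
im,d,W=wcam(); save(im,'wfork.png'); P=wcloud(W,d); np.savez('wfork.npz',P=P,W=W,im=im)
for t in ['fork_seat','stub_b_collar']:
    print(t,[(np.round(r['centre'],1).tolist(),round(r['score'],2),wz(W,r['centre'],155).round(1).tolist()) for r in spotter.mark_of('wrist',t)][:5])
m=(np.abs(P[...,2]-155)<6); print(m.sum())
n,l,st,c=cv2.connectedComponentsWithStats(m.astype(np.uint8))
for i in range(1,n):
    if st[i,4]>150: q=P[l==i]; print(st[i],q.mean(0).round(1), cv2.minAreaRect(q[:,:2].astype(np.float32)))
plan([600,0,330],30)
E
```

```text
fork_seat [([357.2, 34.1], 0.92, [[488.3, -414.9, 155.0]])]
stub_b_collar []
4269
[266   0  38  26 452] [ 488.  -343.2  157.1] ((492.32562255859375, -343.8377685546875), (14.828051567077637, 35.655704498291016), 63.887088775634766)
[ 302    0  108   90 3539] [ 490.7 -418.4  156.4] ((487.8102111816406, -415.333984375), (58.60214614868164, 91.08773803710938), 63.6592903137207)
[  0 289  24  51 278] [ 25.8 -48.8 154.9] ((13.393505096435547, -47.79551696777344), (96.8128662109375, 25.58745574951172), 17.033950805664062)
shift [ 1.8742 -1.4637 -0.0109] rot [-0.0002  0.     -0.037 ] now [ 325.  -388.1  327.7] t 2.55
```

View pics/wfork.png

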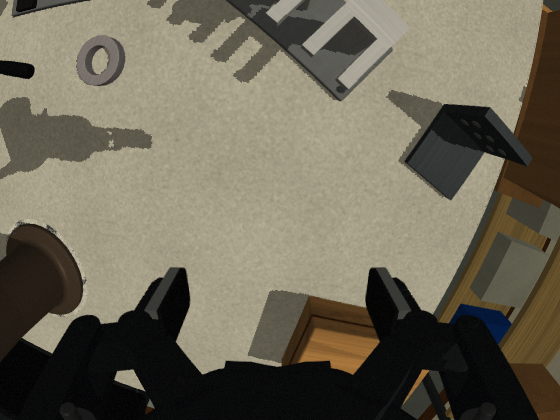

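The wrist view shows the empty fork at (365,40), with its slot opening down-left. Its seat is near (486,-414) and the fork yaw is about -26°. Next I go over the cradle.

Call:
{"op": "carry_out", "data": {"translation": [[0.17,-0.25,0],[0.34,-0.5,0],[0.5,-0.75,0],[0.67,-1,0],[0.67,-1,0],[0.67,-1,0],[0.67,-1,0],[0.67,-1,0],[0.67,-1,0],[0.67,-1,0]], "rot": [[0,0,0],[0,0,0],[0,0,0],[0,0,0],[0,0,0],[0,0,0],[0,0,0],[0,0,0],[0,0,0],[0,0,0]], "fingers": [-1,-1,-1,-1,-1,-1,-1,-1,-1,-1]}}

```text
time_s: 3.55
position: [396.0, -158.5, 328.2]
tool_rot: [0.989, 0.145, -0.0, 0.0]
wrist_force: [-0.2, 0.1, 0.8]
opening: 85.6
grip_force: 0.0
```

Run:
```python
from h import *
plan([560,-10,340],8)
```

```text
shift [ 0.9985 -0.4768 -0.0595] rot [-0.      0.0001  0.024 ] now [ 396.  -158.5  328.2] t 3.55
```

Call:
{"op": "carry_out", "data": {"translation": [[0.25,-0.12,-0.02],[0.5,-0.24,-0.04],[0.75,-0.36,-0.06],[1,-0.48,-0.06],[1,-0.48,-0.06],[1,-0.48,-0.06],[1,-0.48,-0.06],[1,-0.48,-0.06],[1,-0.48,-0.06],[1,-0.48,-0.06]], "rot": [[0,0,0.01],[0,0,0.024],[0,0,0.024],[0,0,0.024],[0,0,0.024],[0,0,0.024],[0,0,0.024],[0,0,0.024],[0,0,0.024],[0,0,0.024]], "fingers": [-1,-1,-1,-1,-1,-1,-1,-1,-1,-1]}}

```text
time_s: 4.55
position: [559.5, -8.7, 340.5]
tool_rot: [0.998, 0.07, 0.0, 0.0]
wrist_force: [-0.6, -0.2, 0.3]
opening: 85.4
grip_force: 0.0
```

Run:
```python
from h import *
im,d,W=wcam(); P=wcloud(W,d); np.savez('wcr.npz',P=P,W=W,im=im)
for t,z in [('cradle_bed',119),('cradle_base',0),('pedal_press',163),('probe_mid',45),('probe_collar',45)]:
    print(t,[(np.round(r['centre'],1).tolist(),round(r['score'],2),wz(W,r['centre'],z).round(1).tolist()) for r in spotter.mark_of('wrist',t)][:5])
D=np.clip(P[...,2]*1.2,0,255); D[np.isnan(D)]=0
save(np.hstack([im[:,40:460],np.dstack([D]*3).astype(np.uint8)[:,40:460]])[:300],'wcr.png')
plan([530,280,300],29)
```

```text
cradle_bed [([256.3, 104.3], 0.77, [[635.8, 24.7, 119.0]])]
cradle_base [([268.4, 156.2], 0.81, [[562.4, 4.9, 0.0]]), ([485.1, 214.5], 0.51, [[525.4, -386.0, 0.0]])]
pedal_press [([269.6, 158.8], 0.64, [[586.8, 2.8, 163.0]]), ([171.7, 244.3], 0.63, [[483.1, 94.6, 163.0]])]
probe_mid [([66.1, 143.0], 0.98, [[558.3, 312.8, 45.0]]), ([72.7, 294.3], 0.79, [[284.7, 328.6, 45.0]])]
probe_collar [([94.4, 296.7], 0.82, [[292.4, 279.3, 45.0]]), ([53.6, 114.0], 0.74, [[601.7, 339.6, 45.0]])]
shift [ 0.0551 -1.4458  0.2019] rot [ 0.    -0.    -0.058] now [559.9  -7.8 340.4] t 4.85
```

View pics/wcr.png

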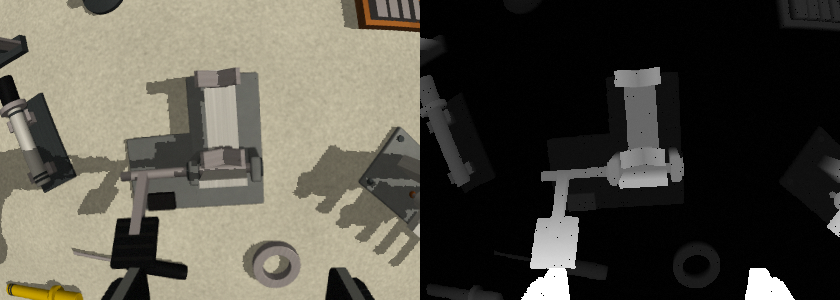

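The left half shows the cradle: far saddle at (217,77), heel saddle at (219,155), pedal plate at (135,243). The probe on its rest is at the far left (30,140). I'll extract the cradle geometry from the point cloud, and the probe's too.

Run:
```python
from h import *
z=np.load('wcr.npz'); P=z['P']; 
def rect(m,name):
    n,l,st,c=cv2.connectedComponentsWithStats(m.astype(np.uint8))
    for i in range(1,n):
        if st[i,4]>60:
            q=P[l==i]; print(name,st[i].tolist(),q.mean(0).round(1),np.round(np.hstack(cv2.minAreaRect(q[:,:2].astype(np.float32))),1))
box=np.zeros((420,560),bool); box[60:200,215:295]=1
Z=P[...,2]
print(np.histogram(Z[box],bins=range(0,150,6)))
for r in range(65,195,6):
    row=[int(x) if x==x else -1 for x in Z[r,228:292:4]]; print(r,row)
ped=np.zeros((420,560),bool); ped[210:275,140:205]=1
rect(ped&(Z>95),'pedal')
base=np.zeros((420,560),bool); base[60:215,150:320]=1
rect(base&(Z>6)&(Z<18),'base')
rect(box&(Z>60)&(Z<96),'bed')
rect(box&(Z>102),'sad')
pr=np.zeros((420,560),bool); pr[70:200,35:120]=1
q=P[pr&(Z>50)]; print(np.round(np.hstack(cv2.minAreaRect(q[:,:2].astype(np.float32))),1),q.mean(0))
```

```text
(array([1462,  363, 3946,   12,   10,    9,    6,    5,    9,   10,   13,
         10,   21,   25, 1987,  379,  454,  325,  440,  525,  442,   61,
         60,  403]), array([  0,   6,  12,  18,  24,  30,  36,  42,  48,  54,  60,  66,  72,
        78,  84,  90,  96, 102, 108, 114, 120, 126, 132, 138, 144]))
65 [2, 1, 0, 0, 1, 0, 1, 0, 0, 0, 0, 0, 2, 1, 1, 2]
71 [0, 2, 120, 119, 116, 111, 108, 102, 105, 109, 116, 119, 122, 1, 0, 2]
77 [11, 14, 121, 121, 116, 113, 109, 104, 106, 110, 116, 119, 122, 118, 12, 12]
83 [13, 14, 122, 122, 117, 112, 108, 104, 105, 110, 114, 118, 123, 118, 13, 13]
89 [14, 13, 12, 14, 86, 84, 86, 86, 86, 85, 85, 86, 12, 13, 11, 13]
95 [13, 10, 13, 13, 86, 85, 87, 85, 86, 86, 85, 87, 12, 12, 13, 13]
101 [11, 13, 13, 12, 13, 86, 87, 87, 85, 86, 86, 86, 13, 14, 13, 12]
107 [11, 13, 12, 14, 12, 87, 85, 87, 85, 87, 86, 85, 86, 12, 13, 12]
113 [0, 12, 12, 13, 12, 87, 87, 85, 85, 85, 85, 86, 88, 13, 13, 13]
119 [12, 13, 12, 12, 13, 84, 85, 85, 87, 84, 86, 87, 86, 12, 13, 12]
125 [1, 11, 12, 13, 14, 85, 86, 85, 87, 86, 85, 87, 85, 12, 12, 13]
131 [2, 12, 13, 11, 13, 86
[... 987 characters left out ...]
6, 81, 95, 3239] [579.7  87.   13.1] [582.1  86.3  92.9 162.6  51.7]
base [188, 173, 116, 36, 2365] [507.3  28.1  13.3] [508.4  32.2  49.3 170.8  10.7]
bed [244, 85, 35, 65, 1911] [621.8  19.3  86.3] [621.3  19.5  73.8  36.7  11.5]
bed [229, 155, 62, 23, 349] [563.5  13.1  89.9] [562.4  12.4  23.7  71.9   8.5]
bed [215, 162, 14, 19, 129] [552.  58.  91.] [551.7  57.9  21.5  16.6   9.2]
sad [234, 67, 47, 20, 756] [664.9  28.  114.8] [665.   28.2  18.3  48.7  11.5]
sad [240, 147, 46, 22, 750] [579.4  10.9 114.7] [579.1  10.8  18.8  48.5  11.7]
sad [239, 171, 49, 18, 722] [559.    6.5 132.4] [557.3   6.3   8.7  50.2  11.9]
[579.3 318.  178.5  44.8  35. ] [583.31104256 320.41312037  56.84397069]
```

Call:
{"op": "carry_out", "data": {"translation": [[0,-0.25,0],[0,-0.5,0],[0,-0.75,0],[0,-1,0],[0,-1,0],[0,-1,0],[0,-1,0],[0,-1,0],[0,-1,0],[0,-1,0]], "rot": [[0,0,-0.02],[0,0,-0.04],[0,0,-0.058],[0,0,-0.058],[0,0,-0.058],[0,0,-0.058],[0,0,-0.058],[0,0,-0.058],[0,0,-0.058],[0,0,-0.058]], "fingers": [-1,-1,-1,-1,-1,-1,-1,-1,-1,-1]}}

```text
time_s: 5.85
position: [532.0, 189.2, 340.3]
tool_rot: [0.968, 0.25, 0.0, 0.0]
wrist_force: [0.4, -0.0, 0.4]
opening: 85.3
grip_force: 0.0
```

Run:
```python
from h import *
im,d,W=wcam(); P=wcloud(W,d); np.savez('wpr.npz',P=P,W=W,im=im)
for t,z in [('probe_mid',45),('probe_collar',45),('probe_head',45),('probe',45)]:
    print(t,[(np.round(r['centre'],1).tolist(),round(r['score'],2),wz(W,r['centre'],z).round(1).tolist()) for r in spotter.mark_of('wrist',t)][:3])
m=None
for r in spotter.trace('wrist','probe')[:3]:
    q=P[r['mask']]; q=q[q[:,2]>30]; print(r['rect'],r['score'],q.mean(0).round(1),np.percentile(q[:,2],[5,50,95]).round(1),np.round(np.hstack(cv2.minAreaRect(q[:,:2].astype(np.float32))),1))
    c=q.mean(0);w,V=np.linalg.eigh(np.cov((q-c)[:,:2].T)); print(np.degrees(np.arctan2(*V[::-1,1])))
plan([556,312,120],29)
```

```text
probe_mid [([122.1, 258.6], 0.92, [[287.0, 335.3, 45.0]]), ([206.8, 103.8], 0.75, [[560.2, 309.5, 45.0]])]
probe_collar [([204.2, 64.3], 0.93, [[604.9, 337.3, 45.0]]), ([146.9, 271.9], 0.6, [[287.6, 289.4, 45.0]])]
probe_head [([167.8, 277.1], 0.82, [[297.7, 255.5, 45.0]]), ([205.6, 39.2], 0.76, [[635.4, 352.0, 45.0]])]
probe [([206.2, 154.6], 0.69, [[499.6, 279.6, 45.0]]), ([89.0, 239.7], 0.56, [[286.4, 400.0, 45.0]])]
[185.4, 17.1, 223.5, 161.9] 0.7 [583.6 322.8  56.4] [48.3 56.8 64.6] [577.  324.1 180.9  43.2  23.8]
-151.26972003615563
[308.8, 130.4, 467.3, 297.4] 0.62 [554.7  57.4 121.6] [ 85.5 115.9 177.4] [560.6  50.1 121.8 237.1  57.3]
149.82309714389933
[85.1, 233.9, 167.4, 283.4] 0.6 [278.9 299.3  36. ] [30.5 34.6 46.5] [279.4 313.2  99.3  41.6  86. ]
105.98347513178
shift [ 0.4015 -0.4739  1.1013] rot [-0.  0.  0.] now [531.7 190.2 340.3] t 6.15
```

Call:
{"op": "carry_out", "data": {"translation": [[0.1,-0.12,0.2],[0.2,-0.24,0.4],[0.3,-0.35,0.6],[0.412,-0.462,0.8],[0.412,-0.462,1],[0.412,-0.462,1],[0.412,-0.462,1],[0.412,-0.462,1],[0.412,-0.462,1],[0.412,-0.462,1]], "rot": [[0,0,0],[0,0,0],[0,0,0],[0,0,0],[0,0,0],[0,0,0],[0,0,0],[0,0,0],[0,0,0],[0,0,0]], "fingers": [-1,-1,-1,-1,-1,-1,-1,-1,-1,-1]}}

```text
time_s: 7.15
position: [560.6, 311.3, 143.2]
tool_rot: [0.968, 0.25, 0.002, -0.0]
wrist_force: [-0.1, 0.0, 0.0]
opening: 85.4
grip_force: 0.0
```

Run:
```python
from h import *
im,d,W=wcam(); P=wcloud(W,d)
for t,z in [('probe_mid',45),('probe_collar',45)]:
    print(t,[(np.round(r['centre'],1).tolist(),round(r['score'],2),wz(W,r['centre'],z).round(1).tolist()) for r in spotter.mark_of('wrist',t)][:3])
for r in spotter.trace('wrist','probe')[:1]:
    q=P[r['mask']]; q=q[(q[:,2]>50)&(q[:,2]<59)]; c=q.mean(0);w,V=np.linalg.eigh(np.cov((q-c)[:,:2].T)); print(r['rect'],c,np.degrees(np.arctan2(*V[::-1,1])))
    a=np.array([.876,.482]); print('lateral of cloud vs (559.3,310.9):',(c[:2]-[559.3,310.9])@[-a[1],a[0]])
plan([559.3,310.9,45],28.8)
```

```text
probe_mid [([277.2, 216.2], 0.92, [[560.5, 311.8, 45.0]]), ([139.5, 389.7], 0.82, [[302.9, 346.3, 45.0]])]
probe_collar [([275.4, 141.0], 0.98, [[608.1, 339.6, 45.0]])]
[239.1, 58.9, 311.1, 306.5] [577.792541   322.25208433  55.99627658] -150.96497179757566
lateral of cloud vs (559.3,310.9): 1.0310211081476948
shift [-1.00e-03  4.00e-04  4.81e-01] rot [ 0.     -0.0002  0.0006] now [559.3 311.  141.2] t 7.35
```

Call:
{"op": "carry_out", "data": {"translation": [[0.002,0,0.15],[0.004,-0.002,0.3],[0.005,-0.004,0.42],[0.005,-0.004,0.48],[0.005,-0.004,0.48],[0.005,-0.004,0.48],[0.005,-0.004,0.48],[0.005,-0.004,0.48],[0.005,-0.004,0.48],[0.005,-0.004,0.48]], "rot": [[0,0,0],[0,0,0],[0,0,0],[0,0,0],[0,0,0],[0,0,0],[0,0,0],[0,0,0],[0,0,0],[0,0,0]], "fingers": [-1,-1,-1,-1,-1,1,1,1,1,1], "force": 60}}

```text
time_s: 8.35
position: [560.4, 312.2, 45.7]
tool_rot: [0.968, 0.251, 0.001, 0.0]
wrist_force: [1.0, -2.5, 4.2]
opening: 22.4
grip_force: 58.7
```

Call:
{"op": "carry_out", "data": {"translation": [[0,0,0],[0,0,0],[0,0,0],[0,0,-0.1],[0,0,-0.25],[0,0,-0.4],[0,0,-0.6],[0,0,-0.75],[0,0,-0.75],[0,0,-0.75]], "rot": [[0,0,0],[0,0,0],[0,0,0],[0,0,0],[0,0,0],[0,0,0],[0,0,0],[0,0,0],[0,0,0],[0,0,0]], "fingers": [1,1,1,1,1,1,1,1,1,1]}}

```text
time_s: 9.35
position: [559.1, 312.3, 193.9]
tool_rot: [0.968, 0.251, -0.0, -0.0]
wrist_force: [-0.3, 0.1, -2.5]
opening: 22.5
grip_force: 59.0
```

Run:
```python
from h import *
im,d,W=wcam(); P=wcloud(W,d); s=robot.observe(); print(s['opening'],s['grip_force'],s['position'],s['wrist_force'])
for t in ['probe_mid','probe_collar','probe']:
    print(t,[(np.round(r['centre'],1).tolist(),round(r['score'],2),wz(W,r['centre'],s['position'][2]+1).round(1).tolist()) for r in spotter.mark_of('wrist',t)][:3])
for r in spotter.trace('wrist','probe')[:2]:
    q=P[r['mask']]; h=s['position'][2]; q=q[(q[:,2]>h-30)&(q[:,2]<h+30)]; c=q.mean(0);w,V=np.linalg.eigh(np.cov((q-c).T)); print(r['rect'],c,V[:,2])
plan([636,22.3,260],11.45)
```

```text
22.264475711379795 58.98333191871643 [558.02511464 311.72282436 192.30322519] [-0.4618458  -1.13209956 -3.06262614]
probe_mid [([277.0, 291.6], 0.68, [[556.8, 311.7, 193.3]]), ([276.2, 170.7], 0.54, [[606.0, 339.4, 193.3]])]
probe_collar [([275.3, 171.4], 0.97, [[605.6, 339.6, 193.3]]), ([187.0, 374.7], 0.53, [[478.3, 327.8, 193.3]]), ([476.1, 292.9], 0.21, [[602.4, 213.6, 193.3]])]
probe []<stdin>:6: RuntimeWarning: Mean of empty slice.
  ret = um.true_divide(
  avg = a.mean(axis, **keepdims_kw)
<stdin>:6: RuntimeWarning: Degrees of freedom <= 0 for slice
  c *= np.true_divide(1, fact)
  c *= np.true_divide(1, fact)
Traceback (most recent call last):
numpy.linalg.LinAlgError: Eigenvalues did not converge
```

Call:
{"op": "carry_out", "data": {"translation": [[-0.02,0.08,-0.1],[-0.06,0.22,-0.25],[-0.1,0.4,-0.35],[-0.14,0.58,-0.35],[-0.19,0.76,-0.35],[-0.23,0.92,-0.35],[-0.25,1,-0.35],[-0.25,1,-0.35],[-0.25,1,-0.35],[-0.25,1,-0.35]], "rot": [[0,0,0.005],[0,0,0.014],[0,0,0.023],[0,0,0.032],[0,0,0.041],[0,0,0.0486],[0,0,0.0486],[0,0,0.0486],[0,0,0.0486],[0,0,0.0486]], "fingers": [1,1,1,1,1,1,1,1,1,1]}}

```text
time_s: 10.6
position: [612.2, 114.6, 263.8]
tool_rot: [0.995, 0.101, -0.0, -0.0]
wrist_force: [-0.3, -0.2, -1.5]
opening: 22.2
grip_force: 59.1
```

Run:
```python
from h import *
plan([636,22.3,160],11.45)
```

```text
shift [0.024  0.4764 0.5186] rot [-0.0002  0.0001  0.0005] now [612.2 114.6 263.8] t 10.6
```

Call:
{"op": "carry_out", "data": {"translation": [[0.005,0.1,0],[0.012,0.23,0],[0.018,0.36,0.02],[0.024,0.476,0.12],[0.024,0.476,0.27],[0.024,0.476,0.42],[0.024,0.476,0.48],[0.024,0.476,0.48],[0.024,0.476,0.48],[0.024,0.476,0.48]], "rot": [[0,0,0.0005],[0,0,0.0005],[0,0,0.0005],[0,0,0.0005],[0,0,0.0005],[0,0,0.0005],[0,0,0.0005],[0,0,0.0005],[0,0,0.0005],[0,0,0.0005]], "fingers": [1,1,1,1,1,1,1,1,1,1]}}

```text
time_s: 11.6
position: [638.1, 21.3, 170.6]
tool_rot: [0.995, 0.099, 0.002, 0.0]
wrist_force: [-0.7, -0.0, -1.8]
opening: 22.2
grip_force: 59.3
```

Run:
```python
from h import *
im,d,W=wcam(); P=wcloud(W,d); save(im,'over.png')
print([(np.round(r['centre'],1).tolist(),round(r['score'],2),wz(W,r['centre'],168).round(1).tolist()) for r in spotter.mark_of('wrist','probe_collar')][:2])
plan([636,22.3,121],11.45)
```

```text
[([277.4, 171.4], 0.91, [[690.3, 32.3, 168.0]]), ([61.3, 384.9], 0.69, [[507.6, 159.3, 168.0]])]
shift [-0.0088 -0.0081  0.2471] rot [ 0.0001 -0.0006 -0.0002] now [637.9  21.1 170.4] t 11.7
```

View pics/over.png

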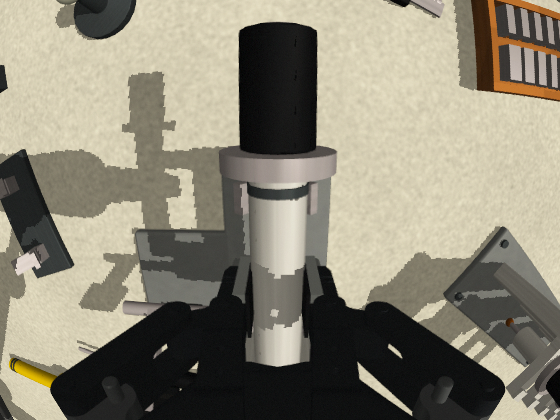

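The view shows the held probe centred over the far saddle (saddle tops at (240,195) and (315,195), shaft at (277,220)). I'll lower it, open, and check.

Call:
{"op": "carry_out", "data": {"translation": [[-0.009,-0.007,0.06],[-0.009,-0.007,0.12],[-0.009,-0.007,0.17],[-0.009,-0.007,0.21],[-0.009,-0.007,0.235],[-0.009,-0.007,0.248],[-0.009,-0.007,0.254],[-0.009,-0.007,0.254],[-0.009,-0.007,0.254],[-0.009,-0.007,0.254]], "rot": [[0,0,0],[0,0,0],[0,0,0],[0,0,0],[0,0,0],[0,0,0],[0,0,0],[0,0,0],[0,0,0],[0,0,0]], "fingers": [1,1,1,1,1,1,1,1,1,1]}}

```text
time_s: 12.7
position: [633.5, 21.6, 119.5]
tool_rot: [0.995, 0.099, -0.002, 0.0]
wrist_force: [-7.0, -2.0, 9.8]
opening: 22.4
grip_force: 60.7
```

Call:
{"op": "carry_out", "data": {"translation": [[0,0,0],[0,0,0],[0,0,0],[0,0,0],[0,0,0],[0,0,0],[0,0,-0.1],[0,0,-0.3],[0,0,-0.5],[0,0,-0.65]], "rot": [[0,0,0],[0,0,0],[0,0,0],[0,0,0],[0,0,0],[0,0,0],[0,0,0],[0,0,0],[0,0,0],[0,0,0]], "fingers": [0.2,-0.4,-1,-1,-1,-1,-1,-1,-1,-1]}}

```text
time_s: 13.7
position: [635.3, 21.8, 250.2]
tool_rot: [0.995, 0.099, 0.001, 0.0]
wrist_force: [0.4, 0.2, 0.1]
opening: 85.4
grip_force: 0.0
```

Run:
```python
from h import *
im,d,W=wcam(); P=wcloud(W,d); save(im,'laid.png')
for t in ['probe','probe_mid','probe_collar']: print(t,[(np.round(r['centre'],1).tolist(),round(r['score'],2),wz(W,r['centre'],119).round(1).tolist()) for r in spotter.mark_of('wrist',t)][:2])
r=spotter.trace('wrist','probe')[0]; q=P[r['mask']]; print(r['rect'],[ (int(x),q[np.abs((q[:,:2]-[561.6,7.2])@[.98,.1985]-x)<6][:,2].max().round(1)) for x in (15,50,80,110,150,175)])
plan([482.9,93.3,220],11.45)
```

```text
probe [([277.4, 279.1], 0.96, [[563.5, 7.5, 119.0]]), ([37.8, 331.7], 0.85, [[400.9, 296.3, 119.0]])]
probe_mid [([277.9, 206.0], 0.93, [[632.5, 21.0, 119.0]]), ([60.1, 345.3], 0.72, [[391.6, 260.4, 119.0]])]
probe_collar [([275.4, 138.6], 0.93, [[687.2, 34.0, 119.0]])]
[247.2, 65.1, 308.1, 287.5] [(15, np.float64(134.3)), (50, np.float64(133.3)), (80, np.float64(133.4)), (110, np.float64(133.7)), (150, np.float64(136.9)), (175, np.float64(136.8))]
shift [-0.6693 -0.4987  0.1346] rot [-0.      0.0002 -0.0003] now [633.8  21.8 246.7] t 13.95
```

View pics/laid.png

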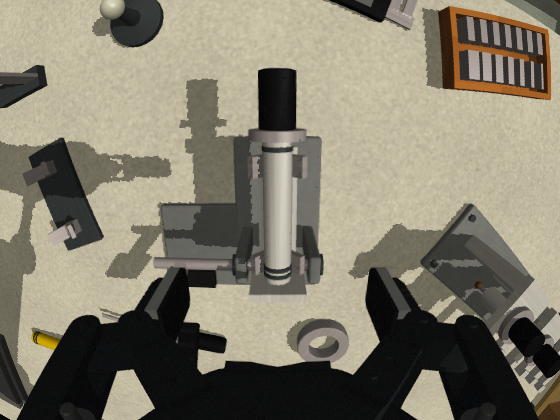

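The probe lies level in both saddles, with its foot at (277,282) by the heel plate and its head at (277,100). Now the pedal.

Call:
{"op": "carry_out", "data": {"translation": [[-0.12,-0.09,-0.01],[-0.3,-0.22,0],[-0.48,-0.36,0.03],[-0.67,-0.5,0.06],[-0.67,-0.5,0.13],[-0.67,-0.5,0.13],[-0.67,-0.5,0.13],[-0.67,-0.5,0.13],[-0.67,-0.5,0.13],[-0.67,-0.5,0.13]], "rot": [[0,0,0],[0,0,0],[0,0,0],[0,0,0],[0,0,0],[0,0,0],[0,0,0],[0,0,0],[0,0,0],[0,0,0]], "fingers": [1,1,1,1,1,1,1,1,1,1]}}

```text
time_s: 14.95
position: [484.4, 93.1, 221.9]
tool_rot: [0.995, 0.098, 0.0, 0.0]
wrist_force: [0.3, -0.0, -0.0]
opening: -0.1
grip_force: 0.0
```

Run:
```python
from h import *
s=robot.observe(); print(s['opening'])
plan([482.9,93.3,67],11.45)
```

```text
-0.057721400949310754
shift [-0.008  -0.0023  0.7744] rot [ 0.     -0.0001 -0.0004] now [484.4  93.1 221.9] t 14.95
```

Call:
{"op": "carry_out", "data": {"translation": [[-0.005,0,0.06],[-0.005,0,0.12],[-0.005,0,0.17],[-0.005,0,0.21],[-0.005,0,0.25],[-0.005,0,0.29],[-0.005,0,0.33],[-0.005,0,0.37],[-0.005,0,0.4],[-0.005,0,0.43]], "rot": [[0,0,0],[0,0,0],[0,0,0],[0,0,0],[0,0,0],[0,0,0],[0,0,0],[0,0,0],[0,0,0],[0,0,0]], "fingers": [1,1,1,1,1,1,1,1,1,1]}}

```text
time_s: 15.95
position: [482.1, 93.3, 134.8]
tool_rot: [0.995, 0.099, -0.0, -0.0]
wrist_force: [-0.7, 0.0, 3.1]
opening: 0.0
grip_force: 1.4
```

Call:
{"op": "carry_out", "data": {"translation": [[0,0,0.03],[0,0,0.06],[0,0,0.09],[0,0,0.12],[0,0,0.15],[0,0,0.18],[0,0,0.21],[0,0,0.24],[0,0,0.27],[0,0,0.29]], "rot": [[0,0,0],[0,0,0],[0,0,0],[0,0,0],[0,0,0],[0,0,0],[0,0,0],[0,0,0],[0,0,0],[0,0,0]], "fingers": [1,1,1,1,1,1,1,1,1,1]}}

```text
time_s: 16.95
position: [482.3, 93.3, 76.8]
tool_rot: [0.995, 0.099, -0.0, -0.0]
wrist_force: [0.1, -0.1, 0.2]
opening: 0.0
grip_force: 0.0
```

Run:
```python
from h import *
im,d=cap('scene'); save(im,'tip.png')
for t in ['probe_mid','probe_head','probe_collar']: print(t,[(np.round(r['centre'],1).tolist(),round(r['score'],2)) for r in spotter.mark_of('scene',t)][:4])
plan([482.9,93.3,67],11.45)
```

```text
probe_mid [([283.2, 227.8], 0.94), ([328.2, 176.9], 0.48), ([282.3, 193.6], 0.34)]
probe_head [([311.0, 186.0], 0.71), ([285.5, 198.8], 0.62)]
probe_collar [([286.4, 208.4], 0.67)]
shift [0.0026 0.0005 0.0515] rot [-0.      0.     -0.0003] now [482.4  93.3  77.3] t 17.15
```

View pics/tip.png

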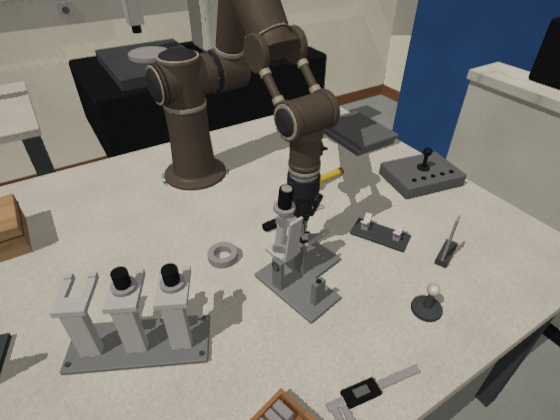

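The probe stands upright in the cradle with its head at (286,197). I'll retreat upward, then back off so the wrist camera can see the head.

Call:
{"op": "carry_out", "data": {"translation": [[0,0,-0.15],[0,0,-0.35],[0,0,-0.55],[0,0,-0.75],[0,0,-1],[0,0,-1],[0,0,-1],[0,0,-1],[0,0,-1],[0,0,-1]], "rot": [[0,0,0],[0,0,0],[0,0,0],[0,0,0],[0,0,0],[0,0,0],[0,0,0],[0,0,0],[0,0,0],[0,0,0]], "fingers": [1,1,1,1,1,1,1,1,1,1]}}

```text
time_s: 18.15
position: [481.3, 93.2, 275.7]
tool_rot: [0.995, 0.099, -0.002, -0.0]
wrist_force: [-0.4, -0.9, -0.4]
opening: 0.1
grip_force: 0.0
```

Run:
```python
from h import *
plan([500,40,400],11.45)
```

```text
shift [ 0.037   0.2789 -0.6218] rot [-0.0001  0.0006 -0.0003] now [481.3  93.2 275.7] t 18.15
```

Call:
{"op": "carry_out", "data": {"translation": [[0,0,-0.2],[0,0.05,-0.4],[0,0.15,-0.55],[0,0.25,-0.62],[0,0.36,-0.62],[0,0.36,-0.62],[0,0.36,-0.62],[0,0.36,-0.62],[0,0.36,-0.62],[0,0.36,-0.62]], "rot": [[0,0,0],[0,0,0],[0,0,0],[0,0,0],[0,0,0],[0,0,0],[0,0,0],[0,0,0],[0,0,0],[0,0,0]], "fingers": [-1,-1,-1,-1,-1,-1,-1,-1,-1,-1]}}

```text
time_s: 19.15
position: [496.3, 23.4, 401.0]
tool_rot: [0.995, 0.099, -0.0, -0.0]
wrist_force: [0.9, -0.5, -1.2]
opening: 85.1
grip_force: 0.0
```

Run:
```python
from h import *
im,d,W=wcam(); P=wcloud(W,d); save(im,'head.png')
for t,z in [('probe_head',242),('probe_collar',210),('probe_mid',155)]: print(t,[(np.round(r['centre'],1).tolist(),round(r['score'],2),wz(W,r['centre'],z).round(1).tolist()) for r in spotter.mark_of('wrist',t)][:3])
Z=P[...,2]; m=(np.abs(Z-265)<7)&(np.abs(P[...,0]-528)<40)&(np.abs(P[...,1])<40)
q=P[m]; print(m.sum(),q.mean(0),np.hstack(cv2.minAreaRect(q[:,:2].astype(np.float32))))
plan([528.3,0.5,300],11.45)
```

```text
probe_head [([126.1, 249.2], 0.75, [[405.8, 168.0, 242.0]]), ([310.8, 162.5], 0.71, [[530.1, 0.0, 242.0]]), ([302.3, 150.1], 0.5, [[539.5, 9.9, 242.0]])]
probe_collar [([307.0, 158.9], 0.97, [[527.8, 0.1, 210.0]]), ([111.8, 247.6], 0.59, [[384.2, 201.8, 210.0]])]
probe_mid [([91.5, 243.8], 0.58, [[348.8, 264.0, 155.0]])]
1007 [532.19305838   1.83901867 267.01613431] [531.42340088   1.41720009  28.87313652  28.87906837  87.31591797]
shift [0.1337 0.1416 0.5073] rot [-0.      0.     -0.0002] now [496.5  23.  401.5] t 19.35
```

Call:
{"op": "carry_out", "data": {"translation": [[0.07,0.07,0.1],[0.147,0.141,0.2],[0.147,0.141,0.35],[0.147,0.141,0.45],[0.147,0.141,0.5],[0.147,0.141,0.5],[0.147,0.141,0.55],[0.147,0.141,0.65],[0.147,0.141,0.74],[0.147,0.141,0.787]], "rot": [[0,0,0],[0,0,0],[0,0,0],[0,0,0],[0,0,0],[0,0,0],[0,0,0],[0,0,0],[0,0,0],[0,0,0]], "fingers": [-1,-1,-1,-1,-1,-1,-1,-1,-1,-1]}}

```text
time_s: 20.35
position: [530.8, 0.9, 243.5]
tool_rot: [0.995, 0.099, -0.0, -0.0]
wrist_force: [0.0, -0.6, 0.2]
opening: 85.4
grip_force: 0.0
```

Call:
{"op": "carry_out", "data": {"translation": [[0,0,0],[0,0,0],[0,0,0],[0,0,0],[0,0,0],[0,0,0],[0,0,0],[0,0,0],[0,0,0],[0,0,0]], "rot": [[0,0,0],[0,0,0],[0,0,0],[0,0,0],[0,0,0],[0,0,0],[0,0,0],[0,0,0],[0,0,0],[0,0,0]], "fingers": [-0.6,-0.2,0.1,0.4,1,1,1,1,1,1], "force": 70}}

```text
time_s: 21.35
position: [531.8, 0.8, 245.5]
tool_rot: [0.995, 0.099, 0.001, 0.0]
wrist_force: [-0.2, -0.3, 6.0]
opening: 28.8
grip_force: 68.7
```

Run:
```python
from h import *
s=robot.observe(); print(s['opening'],s['grip_force'],s['wrist_force'],s['q'])
plan([450,-20,320],11.45)
```

```text
28.79985936350909 68.69460940361023 [-0.24149783 -0.27122541  6.01959764] [-8.04239221e-02  1.30176356e-01  1.85698681e+00  2.12103008e-04
  1.15203545e+00  1.29243371e+00]
shift [-0.4204  0.022  -0.3734] rot [ 0.0001 -0.0004 -0.0003] now [531.8   0.8 245.5] t 21.35
```

Call:
{"op": "carry_out", "data": {"translation": [[-0.01,0,-0.02],[-0.05,0,-0.025],[-0.12,0,-0.025],[-0.2,0,-0.025],[-0.28,0,-0.025],[-0.36,0,-0.025],[-0.42,0,-0.05],[-0.42,0,-0.1],[-0.42,0,-0.15],[-0.42,0,-0.15]], "rot": [[0,0,0],[0,0,0],[0,0,0],[0,0,0],[0,0,0],[0,0,0],[0,0,0],[0,0,0],[0,0,0],[0,0,0]], "fingers": [1,1,1,1,1,1,1,1,1,1]}}

```text
time_s: 22.35
position: [450.4, -15.9, 276.4]
tool_rot: [0.995, 0.099, 0.003, 0.001]
wrist_force: [1.1, 0.6, -2.0]
opening: 28.6
grip_force: 69.1
```

Run:
```python
from h import *
im,d=cap('scene')
for t,z in [('probe_collar',0),('probe_head',0),('probe',0)]: print(t,[(np.round(r['centre'],1).tolist(),round(r['score'],2)) for r in spotter.mark_of('scene',t)][:3])
s=robot.observe(); print(s['opening'],s['grip_force'],s['wrist_force'])
plan([414,-379,265],11.45)
```

```text
probe_collar [([313.5, 182.8], 0.67), ([253.7, 174.7], 0.66)]
probe_head [([311.5, 187.0], 0.91), ([253.1, 167.0], 0.83)]
probe [([343.5, 170.5], 0.97), ([259.5, 223.1], 0.62), ([277.5, 224.9], 0.22)]
28.40453580280155 69.08992052078247 [ 0.52560119 -0.45451892 -2.66569232]
shift [-0.5275  1.7474  0.0442] rot [-0.      0.0001 -0.0003] now [448.7 -15.6 273.8] t 22.55
```

Call:
{"op": "carry_out", "data": {"translation": [[-0.02,0.06,0],[-0.05,0.18,0],[-0.1,0.32,0],[-0.14,0.46,0],[-0.18,0.6,0],[-0.22,0.74,0],[-0.25,0.84,0],[-0.264,0.874,0],[-0.264,0.874,0],[-0.264,0.874,0]], "rot": [[0,0,0],[0,0,0],[0,0,0],[0,0,0],[0,0,0],[0,0,0],[0,0,0],[0,0,0],[0,0,0],[0,0,0]], "fingers": [1,1,1,1,1,1,1,1,1,1]}}

```text
time_s: 23.55
position: [430.8, -196.9, 273.7]
tool_rot: [0.995, 0.099, -0.0, -0.001]
wrist_force: [-0.3, -0.7, -2.0]
opening: 28.5
grip_force: 69.5
```

Call:
{"op": "carry_out", "data": {"translation": [[-0.02,0.06,0],[-0.05,0.18,0],[-0.1,0.32,0],[-0.14,0.46,0],[-0.18,0.6,0],[-0.22,0.74,0],[-0.25,0.84,0],[-0.264,0.874,0],[-0.264,0.874,0],[-0.264,0.874,0]], "rot": [[0,0,0],[0,0,0],[0,0,0],[0,0,0],[0,0,0],[0,0,0],[0,0,0],[0,0,0],[0,0,0],[0,0,0]], "fingers": [1,1,1,1,1,1,1,1,1,1]}}

```text
time_s: 24.55
position: [413.7, -378.1, 273.7]
tool_rot: [0.995, 0.099, -0.0, -0.001]
wrist_force: [-0.2, 0.2, -2.1]
opening: 28.6
grip_force: 69.6
```

Run:
```python
from h import *
im,d,W=wcam(); P=wcloud(W,d); save(im,'forkpre.png'); np.savez('fp.npz',P=P,W=W,im=im)
s=robot.observe(); print(s['position'],s['opening'])
for t,z in [('fork_seat',155),('probe_collar',s['position'][2]-35.5),('probe_head',s['position'][2])]: print(t,[(np.round(r['centre'],1).tolist(),round(r['score'],2),wz(W,r['centre'],z).round(1).tolist()) for r in spotter.mark_of('wrist',t)][:3])
Z=P[...,2]
for lo,hi in [(148,158),(148,165)]:
  n,l,st,c=cv2.connectedComponentsWithStats(((Z>lo)&(Z<hi)).astype(np.uint8))
  for i in range(1,n):
    if st[i,4]>200:
        q=P[l==i]; print(st[i].tolist(),q.mean(0).round(1),np.round(np.hstack(cv2.minAreaRect(q[:,:2].astype(np.float32))),1))
```

```text
[ 413.79051218 -377.93802739  273.84907538] 28.845378619794552
fork_seat [([341.9, 125.9], 0.78, [[486.7, -412.8, 155.0]])]
probe_collar [([277.2, 259.9], 0.56, [[409.9, -378.3, 238.3]]), ([274.9, 197.4], 0.5, [[445.4, -370.0, 238.3]])]
probe_head [([277.6, 287.8], 0.78, [[413.9, -377.8, 273.8]]), ([248.5, 55.2], 0.68, [[509.4, -347.2, 273.8]]), ([275.7, 197.9], 0.42, [[455.6, -368.6, 273.8]])]
[116, 0, 20, 34, 355] [ 548.3 -226.9  154.9] [ 547.5 -226.8   26.7   15.3   17.9]
[154, 0, 52, 61, 926] [ 541.  -273.3  155. ] [ 542.5 -271.    14.8   58.9   63.2]
[196, 0, 126, 111, 4126] [ 537.6 -344.4  156. ] [ 527.4 -336.4   59.2   90.6   63.7]
[279, 57, 129, 126, 5557] [ 498.4 -419.5  155.9] [ 488.1 -415.3   59.    90.6   63.6]
[0, 364, 44, 48, 290] [ 38.1 -36.  153. ] [ 27.1 -35.  109.2  36.2  38.4]
[105, 0, 101, 61, 2420] [ 542.1 -257.   158.2] [ 552.  -251.    59.4   59.1   63.9]
[186, 0, 136, 124, 5882] [ 529.1 -341.   157.9] [ 527.4 -336.4   59.1   90.7   63.5]
[279, 57, 129, 138, 6178] [ 494.  -417.5  156.3] [ 488.1 -415.3   59.    90.7   63.6]
[0, 364, 44, 51, 497] [ 37.4 -36.7 156.5] [ 25.9 -35.3 110.7  37.8  37. ]
```

View pics/forkpre.png

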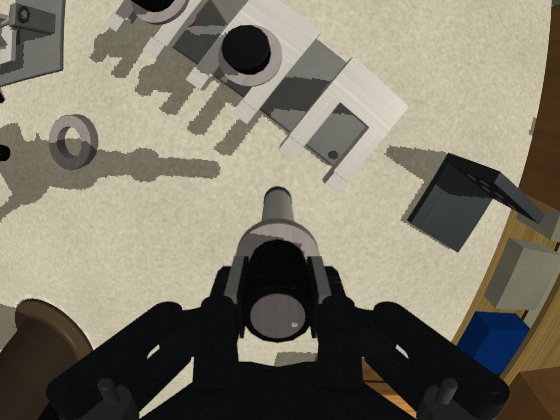

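The picture shows the probe held upright, with its foot at (277,190) and head at (277,315). The empty fork is at (340,130) and the stub heads are at (248,50) and (155,5). I'll check the slot end and the probe's tilt.

Run:
```python
from h import *
z=np.load('fp.npz'); P=z['P'];W=z['W']
y=np.radians(-26.4); a=np.array([np.cos(y),np.sin(y)]); n=np.array([-a[1],a[0]])
q=P.reshape(-1,3); q=q[~np.isnan(q[:,0])]; u=(q[:,:2]-[488.1,-415.3])@a; v=(q[:,:2]-[488.1,-415.3])@n
f=(np.abs(q[:,2]-155)<5)
print('slot end u', np.sort(u[f&(np.abs(v)<10)])[:40:5], 'front', np.sort(u[f&(np.abs(v)<30)])[:20:5],'back',np.sort(u[f&(np.abs(v)<30)])[-20::5])
g=f&(u<5)&(u>-30)&(np.abs(v)<32); print('inner edges',np.sort(v[g&(v>0)])[:30:6],np.sort(v[g&(v<0)])[-30::6], 'outer',v[g].min(),v[g].max())
l=(q[:,2]>157)&(q[:,2]<164)&(np.abs(v)<31)&(u<0)&(u>-60); print('lips u',np.percentile(u[l],[2,50,98]))
print('foot front',wz(W,[277,187],113.5),'expected',np.array([413.8,-377.9])+12*np.array([.98,.1985]))
# probe cloud: shaft/collar
t=P[180:235,255:300].reshape(-1,3); t=t[(t[:,2]>90)&(t[:,2]<240)]
for zz in range(115,235,15):
    b=t[np.abs(t[:,2]-zz)<7]
    if len(b)>5: print(zz,len(b),b.mean(0).round(1), ((b[:,:2]-[413.8,-377.9])@[.98,.1985]).max().round(1))
c=P.reshape(-1,3); c=c[(np.abs(c[:,0]-414)<35)&(np.abs(c[:,1]+378)<30)]
print(np.histogram(c[:,2],bins=range(200,310,5)))
```

```text
slot end u [-91.79798909 -83.65236661 -81.3597937  -80.8066936  -79.4146204
 -78.82269093 -77.78708454 -77.07340171] front [-91.79798909 -86.11019155 -83.777644   -82.42063472] back [44.6209367  44.78049865 44.88920956 45.02061705]
inner edges [14.72238325 14.99929101 15.14807409 15.29264289 15.39327973] [-14.83440346 -14.79325394 -14.7596724  -14.71531703 -14.69768465] outer -29.379604234658693 29.485958384837904
lips u [-44.80915265 -37.31529817  -3.62746204]
foot front [[ 418.97145075 -376.13817366  113.5       ]] expected [ 425.56  -375.518]
115 15 [ 418.9 -375.5  119.2] 7.8
130 129 [ 418.9 -376.7  130.1] 8.5
145 116 [ 419.4 -376.7  145.2] 8.6
160 133 [ 419.9 -376.7  160.2] 8.8
175 161 [ 420.2 -376.3  175.1] 9.2
190 184 [ 420.8 -376.   190.3] 9.7
205 84 [ 422.2 -375.9  201.9] 9.9
(array([  56,    9,    0,    0,    0,    0,    0,   19,  222, 1605,  195,
        222,  358,  541,  614,  662,  729,  809, 1593, 3097,  645]), array([200, 205, 210, 215, 220, 225, 230, 235, 240, 245, 250, 255, 260,
       265, 270, 275, 280, 285, 290, 295, 300, 305]))
```

Call:
{"op": "carry_out", "data": {"translation": [[0,0,0.06],[0,0,0.14],[0,0,0.22],[0,0,0.3],[0,0,0.356],[0,0,0.356],[0,0,0.356],[0,0,0.356],[0,0,0.356],[0,0,0.356]], "rot": [[0,0.001,0],[0,0.002,0],[0,0.0037,0],[0,0.0037,0],[0,0.0037,0],[0,0.0037,0],[0,0.0037,0],[0,0.0037,0],[0,0.0037,0],[0,0.0037,0]], "fingers": [1,1,1,1,1,1,1,1,1,1]}}

```text
time_s: 25.75
position: [414.1, -379.6, 203.7]
tool_rot: [0.995, 0.099, 0.012, -0.001]
wrist_force: [-0.5, 0.2, -2.2]
opening: 28.8
grip_force: 69.7
```

Run:
```python
from h import *
im,d,W=wcam(); P=wcloud(W,d); s=robot.observe(); p=s['position']; print(p,s['opening'])
t=P[150:260,255:300].reshape(-1,3); t=t[(np.abs(t[:,0]-p[0])<40)]
for zz in range(45,170,15):
    b=t[np.abs(t[:,2]-zz)<7]
    if len(b)>5: print(zz,len(b), np.percentile((b[:,:2]-p[:2])@[.98,.1985],95).round(1),((b[:,:2]-p[:2])@[-.1985,.98]).mean().round(1))
c=P.reshape(-1,3); c=c[(np.abs(c[:,0]-p[0])<30)&(np.abs(c[:,1]-p[1])<30)]
h,e=np.histogram(c[:,2],bins=range(160,190,1)); print(dict(zip(e.tolist(),h.tolist())))
# collar top: fit circle radius 23 to rim
k=c[(c[:,2]>170)&(c[:,2]<180)]; r=np.linalg.norm(k[:,:2]-p[:2],axis=1); 
from scipy.optimize import least_squares
k2=k[r>19]; 
print('front rim', np.percentile((k[:,:2]-p[:2])@[.98,.1985],99), np.percentile((k[:,:2]-p[:2])@[-.1985,.98],[1,99]))
plan([485.2,-413.9,p[2]])
```

```text
[ 414.04426875 -379.51963542  203.55410871] 28.303424611471097
45 11 11.4 0.8
60 128 11.8 -0.1
75 114 11.3 -0.0
90 137 11.4 0.2
105 161 11.3 0.2
120 186 11.4 0.0
135 90 11.5 0.4
165 53 22.5 -0.3
{160: 1, 161: 0, 162: 1, 163: 0, 164: 0, 165: 0, 166: 0, 167: 0, 168: 2, 169: 7, 170: 28, 171: 49, 172: 49, 173: 43, 174: 47, 175: 37, 176: 102, 177: 705, 178: 671, 179: 102, 180: 35, 181: 43, 182: 45, 183: 36, 184: 38, 185: 47, 186: 29, 187: 44, 188: 52}
front rim 22.515326722932084 [-20.34714827  21.19285205]
shift [0.3149 0.2385 0.0078] rot [0. 0. 0.] now [ 414.  -379.5  203.6] t 25.8
```

Call:
{"op": "carry_out", "data": {"translation": [[0.035,0.026,0.001],[0.07,0.053,0.002],[0.106,0.08,0.003],[0.141,0.106,0.004],[0.176,0.133,0.005],[0.211,0.159,0.006],[0.247,0.186,0.007],[0.282,0.212,0.007],[0.317,0.239,0.0078],[0.317,0.239,0.0078]], "rot": [[0,0,0],[0,0,0],[0,0,0],[0,0,0],[0,0,0],[0,0,0],[0,0,0],[0,0,0],[0,0,0],[0,0,0]], "fingers": [1,1,1,1,1,1,1,1,1,1]}}

```text
time_s: 26.8
position: [486.6, -414.3, 203.0]
tool_rot: [0.995, 0.099, 0.012, -0.001]
wrist_force: [-0.0, -0.0, -1.6]
opening: 28.6
grip_force: 69.6
```

Run:
```python
from h import *
im,d,W=wcam(); P=wcloud(W,d); save(im,'in.png'); s=robot.observe(); p=s['position']; print(p,s['wrist_force'],s['moment'])
plan([485.6,-413.8,189.5])
```

```text
[ 485.81255793 -413.85088834  202.78776764] [-0.52090924 -0.50574714 -1.36773428] [-0.0401815   0.05715462 -0.00270804]
shift [-0.0025 -0.0005  0.0664] rot [0. 0. 0.] now [ 485.8 -413.9  202.8] t 26.85
```

View pics/in.png

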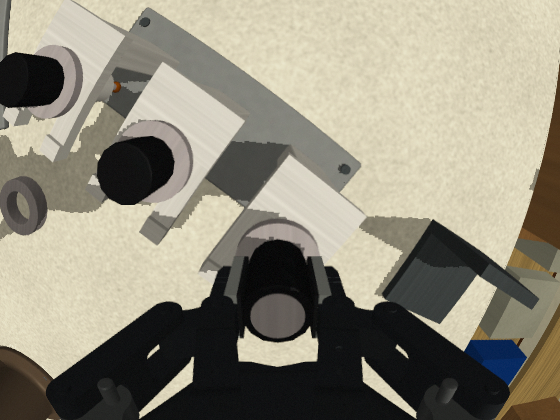

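The collar sits above the fork behind the lips, shaft in the slot (collar rim at (278,235), tines at (235,240) and (330,235)), with no contact force. Lowering.

Call:
{"op": "carry_out", "data": {"translation": [[-0.002,0,0.01],[-0.002,0,0.02],[-0.002,0,0.03],[-0.002,0,0.04],[-0.002,0,0.048],[-0.002,0,0.055],[-0.002,0,0.06],[-0.002,0,0.064],[-0.002,0,0.066],[-0.002,0,0.066]], "rot": [[0,0,0],[0,0,0],[0,0,0],[0,0,0],[0,0,0],[0,0,0],[0,0,0],[0,0,0],[0,0,0],[0,0,0]], "fingers": [1,1,1,1,1,1,1,1,1,1]}}

```text
time_s: 27.85
position: [485.3, -413.6, 190.0]
tool_rot: [0.995, 0.099, 0.012, -0.001]
wrist_force: [-0.4, 0.3, 1.1]
opening: 28.6
grip_force: 70.0
```

Run:
```python
from h import *
im,d,W=wcam(); P=wcloud(W,d); s=robot.observe(); p=s['position']; print(p,s['wrist_force'],s['moment'])
c=P.reshape(-1,3); c=c[(np.linalg.norm(c[:,:2]-p[:2],axis=1)<24)]
h,e=np.histogram(c[:,2],bins=range(150,180,1)); print(dict(zip(e.tolist(),h.tolist())))
```

```text
[ 485.24499435 -413.63545909  189.97134984] [-0.96548933  0.85028914  0.52611618] [ 0.08535962  0.17935432 -0.00833861]
{150: 0, 151: 0, 152: 0, 153: 0, 154: 3, 155: 107, 156: 202, 157: 81, 158: 48, 159: 42, 160: 46, 161: 48, 162: 66, 163: 470, 164: 864, 165: 178, 166: 36, 167: 35, 168: 48, 169: 32, 170: 42, 171: 41, 172: 43, 173: 43, 174: 38, 175: 44, 176: 52, 177: 64, 178: 67}
```

Call:
{"op": "carry_out", "data": {"translation": [[0,0,0.003],[0,0,0.003],[0,0,0.003],[0,0,0.003],[0,0,0.003],[0,0,0.003],[0,0,0.003],[0,0,0.003],[0,0,0.003],[0,0,0.003]], "rot": [[0,0,0],[0,0,0],[0,0,0],[0,0,0],[0,0,0],[0,0,0],[0,0,0],[0,0,0],[0,0,0],[0,0,0]], "fingers": [1,1,0.6,0.3,0,-0.5,-1,-1,-1,-1]}}

```text
time_s: 28.9
position: [485.3, -413.7, 188.9]
tool_rot: [0.995, 0.099, 0.012, -0.001]
wrist_force: [0.2, 0.3, 0.3]
opening: 85.0
grip_force: 0.0
```

Call:
{"op": "carry_out", "data": {"translation": [[0,0,-0.03],[0,0,-0.1],[0,0,-0.2],[0,0,-0.35],[0,0,-0.5],[0,0,-0.65],[0,0,-0.8],[0,0,-0.9],[0,0,-0.9],[0,0,-0.9]], "rot": [[0,0,0],[0,0,0],[0,0,0],[0,0,0],[0,0,0],[0,0,0],[0,0,0],[0,0,0],[0,0,0],[0,0,0]], "fingers": [-1,-1,-1,-1,-1,-1,-1,-1,-1,-1]}}

```text
time_s: 29.9
position: [481.2, -414.5, 369.9]
tool_rot: [0.995, 0.099, 0.012, -0.0]
wrist_force: [-1.0, 1.2, -0.8]
opening: 85.2
grip_force: 0.0
```

Run:
```python
from h import *
im,d,W=wcam(); P=wcloud(W,d); save(im,'done.png'); s=robot.observe(); print(s['position'],s['wrist_force'],s['opening'])
q=P.reshape(-1,3); q=q[(np.linalg.norm(q[:,:2]-[485.2,-413.9],axis=1)<32)]
t=q[(q[:,2]>207)&(q[:,2]<217)]; print('head top',t.mean(0),np.hstack(cv2.minAreaRect(t[:,:2].astype(np.float32))))
h,e=np.histogram(q[:,2],bins=range(150,180,1)); print(dict(zip(e.tolist(),h.tolist())))
k=q[(q[:,2]>161)&(q[:,2]<167)]; print('collar rect',np.hstack(cv2.minAreaRect(k[:,:2].astype(np.float32))))
print([(r['centre'],r['score'],wz(W,r['centre'],155)) for r in spotter.mark_of('wrist','probe_collar')][:3])
```

```text
[ 480.77372632 -414.05470119  368.23852601] [-0.01572195 -0.07359876 -0.69495344] 85.17859432556635
head top [ 485.59895483 -413.65851465  211.68465342] [ 485.08755493 -413.81332397   29.01177788   28.41649628   12.08697987]
{150: 1, 151: 3, 152: 1, 153: 1, 154: 38, 155: 265, 156: 421, 157: 140, 158: 8, 159: 8, 160: 6, 161: 5, 162: 28, 163: 174, 164: 275, 165: 101, 166: 15, 167: 3, 168: 2, 169: 2, 170: 5, 171: 4, 172: 7, 173: 5, 174: 4, 175: 5, 176: 6, 177: 3, 178: 4}
collar rect [ 489.05883789 -412.84936523   37.0896225    45.56999207   13.30037594]
[([275.7, 185.0], 0.87, array([[ 479.63482804, -413.0908854 ,  155.        ]]))]
```

View pics/done.png

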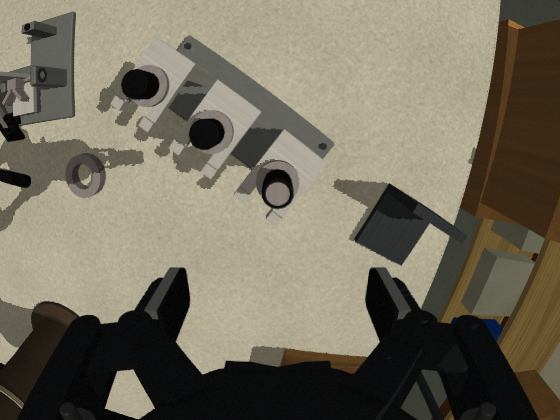

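The final view shows the probe hanging in the third fork (head at (278,187)), upright like its neighbours, and the gripper is clear. I'll compare its seating with the neighbouring stub and hand in if they agree within 5 mm.

Run:
```python
from h import *
z=np.load('fp.npz'); q=z['P'].reshape(-1,3); q=q[(np.linalg.norm(q[:,:2]-[524,-335],axis=1)<32)&(q[:,2]>192)&(q[:,2]<204)]
c=np.array(cv2.minAreaRect(q[:,:2].astype(np.float32))[0]); y=np.radians(-26.4); a=np.array([np.cos(y),np.sin(y)]); n=np.array([-a[1],a[0]])
dv=np.array([485.1,-413.8])-c; print(len(q),c,'along',dv@a,'across',dv@n)
if abs(dv@a)<5 and abs(abs(dv@n)-88)<5: print(sign_off())
```

```text
1736 [ 524.34912109 -335.34518433] along -0.27212831767963147 across -87.72444103683372
the job is handed in; nothing more can be done
None
```

The probe was laid in the cradle, tipped upright with the pedal, and hung in the empty fork. It sits within about 0.3 mm of where the neighbouring probe's position puts the seat; the arm was clear and the job was handed in at about 30 s of the 66 s allowed (the judging result was not reported back).

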